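# Pop the coffee cupboard's touch-latch door and swing it open

### The job

Open the wider door of the small wooden coffee cupboard so the paper cups inside can be reached: press the door gently near its free edge and let go so that the catch springs it ajar by itself, then, with the outside of the fingers behind its edge, push it round until it stands about square to the cupboard front or a little further. Do not grip the door or push it hard, leave the narrower door shut, and do not lift, tip or push aside anything standing on the desk or on the cupboard.

Things in the scene. Friction and masses are not known exactly. Their poses are not given: they have to be found in the camera images.
- cupboard: Fixed wooden cupboard, 180 deep (x), 300 wide (y), 240 mm high, with two white handleless touch-latch doors side by side. Origin: centre of its underside. Its -x points out of the front, z up. The box's front plane is at x = -90 mm, the shut doors' outer faces at x = -114 mm. Seen from the front the wide door is on the left (+y), the narrow one on the right; a 4 mm gap at y = -31 mm parts them.
- wide_door (a joint): Wide door's angle, rad: 0 shut, positive = open, stops at -0.045 and 1.75. Pressed at the catch with about 4 N it moves in; 3.5 mm in the latch lets go (stop at 7 mm). When the finger withdraws, an ejector pushes the door out to about 0.5 rad within a second; it stays there and does not latch again. Beyond, it turns with light friction (1 N at its edge) and stays where left.
- wide_panel: The wide door leaf: white laminate, no handle, 178 mm wide, 16 mm thick, 30 to 238 mm above the desk, 8 mm ahead of the box when shut. Origin on the vertical hinge line (mid-thickness, at the cupboard's +y side) at desk height; the leaf runs along its own -y; its own -x is the outward normal of its outer face. Turns with the door.
- wide_panel_catch (a point): Point on the outer face of the wide door over the catch: 150 mm from the hinge line, 28 mm from the free edge, 25 mm below the door's top edge. Axes as wide_panel. Press here, towards the leaf's own +x. On the back of the leaf a steel catch pin sticks out 26 mm at the same distance from the hinge, 100 mm above the desk, well below this point.
- wide_panel_hinge (a point): Point on the wide door's hinge line at the height of the door's top edge (238 mm above the desk), mid-thickness of the door.
- narrow_door (a joint): Angle of the narrow door (116 mm wide, to the right of the wide one, hinged on its outer -y side, the same kind of touch latch) in rad: 0 shut, positive = open. Must stay shut.
- cup_front: White paper cup, mouth up, 72 mm across, 75 mm high, standing on the desk in front of the narrow door; origin at the centre of its foot.
- cup_top: The same kind of cup, standing on the cupboard's top; origin at the centre of its foot.
- cup_side: The same kind of cup, standing on the desk to the robot's right; origin at the centre of its foot.
- notebook: Black notebook, 150 x 210 x 11 mm, flat on the desk in front of the cupboard, low enough for the door to swing over it; origin near its underside's centre.
- phone: Phone, 72 x 148 x 8 mm, flat on the notebook; origin at the centre of its underside.
- pot: Shiny metal coffee pot with spout and handle, 192 mm high, belly 110 mm across, 215 mm from handle to spout, on the desk to the robot's right; origin at the centre of its foot.
- stapler: Black stapler, 140 x 36 x 54 mm, on the desk at the left; origin at the centre of its underside.
- case: Black spectacles case, 160 x 62 x 42 mm, on the desk at the left; origin at the centre of its underside.

How it is judged:
By the outcome, as a careful person would: the job done as asked, in the order asked, and still so for the second after the job is handed in, with the robot touching nothing.
It also fails if it takes over 51 s, if anything falls off the work surface, if the arm or the gripper's body presses on something with over 40 N, if the wrist force passes 120 N, or if a joint passes its speed limit or range.

### The arm

A 6-joint arm with a two-finger parallel gripper is mounted at the origin on the work surface. World frame = base frame: x ahead of the robot, y to its left, z up, the work surface at z = 0. Lengths are in mm, angles in rad, forces in N, time in s.
With the tool pointing down it reaches from about 400 to 925 mm from the base axis. Payload 12.5 kg.
Tool frame: the origin (TCP) lies at the very end of the fingers, on their centre line; the grasp point (between the pads) lies 19 mm behind it; z points along the fingers, y is the line along which they close (so a half turn about z gives the same grasp; the last joint's range is limited). The gripper opens to 95 mm and grips with 3 to 60 N. Pads are 20 mm wide; open, the fingers measure 119 mm over their backs; the gripper's body (75 mm by 180 mm) begins 59 mm behind the grasp point.
Start: joints at [-1.454, 0.491, 1.559, -0, 1.092, -0.106], TCP at [138.123, -609.565, 214.661] pointing down, gripper open.
Joint ranges: [-3.1, 3.1], [-0.84, 2.19], [0.05, 2.79], [-1.13, 4.28], [0.06, 2.93], [-2.69, 2.69]. Speed limits (rad/s): [2.22, 2.22, 2.79, 3.14, 3.14, 3.14].

### API

Orientations are given as [roll, pitch, yaw] about the fixed x, y, z axes, in that order (R = Rz(yaw) Ry(pitch) Rx(roll)).
In Python, from cell import * gives the robot as it stands.
- The arm moves only by the tool jog_arm, never from a script. Its argument "targets" is a list of rows, each an object with "turn": the turn, a rotation vector about the world's x, y, z in degrees, a list of three; "slide": the shift along the world's x, y, z in mm, a list of three; "claw": the opening in per cent of the stroke, from 0 (shut) to 100 (fully open). In form: [{"turn": [wx, wy, wz], "slide": [x, y, z], "claw": claw}, ...]. A call has 1 to 5 rows; each row shifts and turns the commanded pose from where the row before left it; what a row does not reach is not made up. A row lasts 1/8 s, in which the tool goes at most 62.5 mm and 10.7 degrees, less where a joint would pass 70% of its speed; a pose out of reach is approached as far as the arm can. A call with a gripper value outside its range is refused whole. The fingers move at their own pace and stop on an object; the grip force is fixed at half the most. Time passes only in rows, so rows that do not move let the fingers close. It gives the time, the measured TCP pose, the force, the opening and the grip force at its end, in the units of the state.
- state(): the state, without advancing time (a new reading comes with each control period).
- read_camera(name): name is "scene" or "top" or "wrist"; returns a dict with "frame" (480x640x3 uint8, blue, green, red), "mtx" (3x3 intrinsics, pixels), "R" (3x3) and "t" (3): a world point X has camera coordinates R X + t. Camera axes: x right, y down, z forward; pixel columns grow to the right and rows downward; lengths in mm; the calibration is good to about 2 mm. The wrist camera is an equidistant fisheye: a pixel r from the principal point sees the ray r / f radians off the axis. A picture is of the moment at which its call begins. There is no depth.
- job_done(): hands the job in; it is judged then, once.
Trained networks look in the newest picture that a camera, given by its name, has taken for a name from the list of things; names that differ only in an ending like _2 or _b are one class to them, and where a whole thing is asked for, a point or a joint stands for the part that bears it (a point fixed in the world has none). Each returns a list of dicts, best first, with "conf" (0 to 1); they miss things now and then, are a little off and sometimes report something else, mostly with a low value. They report only what shows in the picture. A call takes as long as a camera call.
- look_for(query, camera): "xy" ([column, row] in pixels, amid what is visible of it).
The state is a dict: "t": time; "joints": joint angles; "qvel": joint speeds; "tau": joint torques, N m; "eef_pos": TCP position; "tcp_rot": TCP orientation; "ft_force": force on the tool from outside, world axes, zero at the start; "moment": the same for the moment, N m; "opening": opening from 0.0 (shut) to 1.0 (fully open); "grip_force": force on a finger pad.
Only numpy, scipy, OpenCV 4.12 (cv2) and the standard library are available. Lean on these libraries where they do the work, as an engineer would, in place of code of your own. Each camera call takes 0.05 s, during which the arm holds its last target. There are 200 camera calls.

## Working session

There is one attempt and no reset: what is moved stays moved. The work goes in short steps, Python scripts to look and compute and a tool call to move; the robot and the scene stay as the last step left them, time stands still between calls to the robot, and variables do not carry over. Pictures are saved under pics/ and viewed, at most 10 in all, crops included, and the job is handed in when it is done.

Besides the shell and the picture viewer there is one more tool, called after "Request:" as name(argument=value, ...), one argument or row to a line, values as JSON. jog_arm: Moves the arm, as the interface text tells. Its arguments: {"type":"object","properties":{"targets":{"type":"array","items":{"type":"object","properties":{"turn":{"type":"array","items":{"type":"number"}},"slide":{"type":"array","items":{"type":"number"}},"claw":{"type":"number"}}}}},"required":["targets"]}

```bash
mkdir -p pics
python3 - <<'E'
from cell import *
import cv2,numpy as np
np.set_printoptions(precision=3,suppress=True)
for c in ["scene","top"]:
    r=read_camera(c); cv2.imwrite(f"pics/{c}0.png",r["frame"])
    np.savez(f"{c}.npz",**{k:np.array(v) for k,v in r.items()})
    print(c,r["mtx"].tolist(),r["R"],r["t"])
    for n in ["cupboard","wide_panel","wide_panel_catch","wide_panel_hinge","cup_front","cup_top","notebook","pot","stapler","case"]:
        print(n,[(d["xy"],round(d["conf"],2)) for d in look_for(n,c)[:2]])
print(state())
E
```

```text
scene [[497.7961716537165, 0.0, 306.3428678691605], [0.0, 497.7961716537165, 237.8896766776814], [0.0, 0.0, 1.0]] [[-0.005  1.     0.   ]
 [ 0.811  0.004 -0.584]
 [-0.584 -0.003 -0.811]] [  27.559 -359.418 1620.178]
cupboard [([384.1, 241.0], 0.73)]
wide_panel [([334.0, 227.7], 0.8)]
wide_panel_catch [([333.1, 230.2], 0.6)]
wide_panel_hinge [([330.5, 233.1], 0.74)]
cup_front [([325.6, 318.2], 0.61)]
cup_top [([391.4, 173.8], 0.61)]
notebook [([286.7, 271.4], 0.72), ([395.3, 174.0], 0.56)]
pot [([124.8, 255.2], 0.84), ([337.3, 228.5], 0.35)]
stapler [([501.3, 290.0], 0.98)]
case [([489.8, 213.6], 0.7), ([328.0, 317.7], 0.3)]
top [[491.96769166045084, 0.0, 318.970669423404], [0.0, 491.96769166045084, 236.58058882768833], [0.0, 0.0, 1.0]] [[-0.013 -1.    -0.001]
 [-0.995  0.013 -0.1  ]
 [ 0.1   -0.001 -0.995]] [   3.679  591.088 1524.683]
cupboard [([264.6, 244.2], 0.57), ([472.6, 307.2], 0.47)]
wide_panel [([302.9, 255.3], 0.66), ([166.2, 230.8], 0.57)]
wide_panel_catch [([302.3, 257.7], 0.97)]
wide_panel_hinge [([305.3, 253.4], 0.94), ([346.8, 253.0], 0.58)]
cup_front [([303.8, 194.4], 0.86)]
cup_top [([250.0, 275.0], 0.57)]
notebook [([348.5, 252.9], 0.62)]
pot [([474.6, 244.9], 0.95)]
stapler [([170.4, 232.2], 0.81)]
case [([166.4, 308.4], 0.76), ([472.6, 309.9], 0.49)]
{'t': 1.1, 'joints': array([-1.454,  0.491,  1.559, -0.   ,  1.092, -0.106]), 'qvel': array([-0.001,  0.   ,  0.   ,  0.001, -0.   ,  0.   ]), 'tau': array([  0.001, -61.248, -25.843,   0.069,   0.045,  -0.   ]), 'eef_pos': array([ 138.116, -609.547,  214.659]), 'tcp_rot': array([3.142, 0.   , 0.223]), 'ft_force': array([-0.652,  0.009,  0.237]), 'moment': array([-0.017, -0.016,  0.002]), 'grip_force': 0.0, 'opening': 1.0029613558240251}
```

View pics/scene0.png

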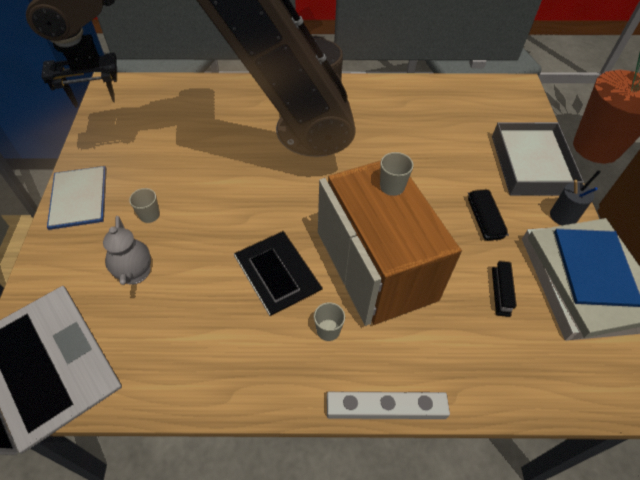

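View pics/top0.png

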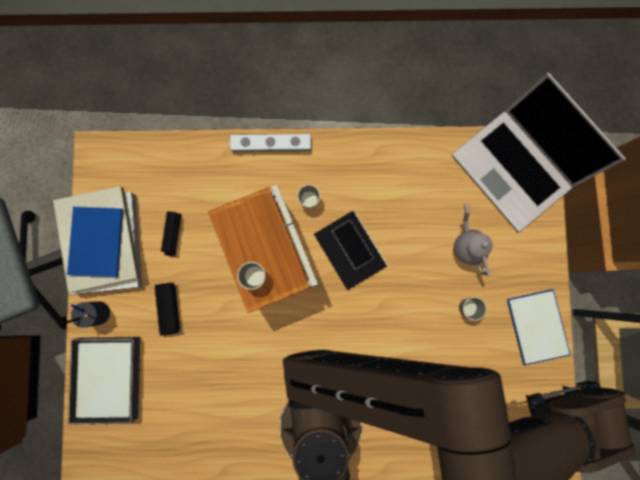

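The scene view shows the cupboard front facing the robot's right (−y), with the wide door nearest the robot (about 333,228). The notebook with the phone lies in front of it (280,272), cup_front is at (328,320) and cup_top at (395,173). I'll crop both for exact corners.

Run:
```python
import cv2,numpy as np
a=np.load("scene.npz")["frame"][140:340,300:480]; b=np.load("top.npz")["frame"][175:325,195:330]
a=cv2.resize(a,None,fx=2.2,fy=2.2,interpolation=cv2.INTER_CUBIC) 
b=cv2.resize(b,None,fx=2.9,fy=2.9,interpolation=cv2.INTER_CUBIC)
h=440; o=np.zeros((h,800,3),np.uint8); o[:a.shape[0],:a.shape[1]]=a; o[:b.shape[0],400:400+b.shape[1]]=b[:h,:400]
cv2.imwrite("pics/crop1.png",o)
```

```text
(no output)
```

View pics/crop1.png

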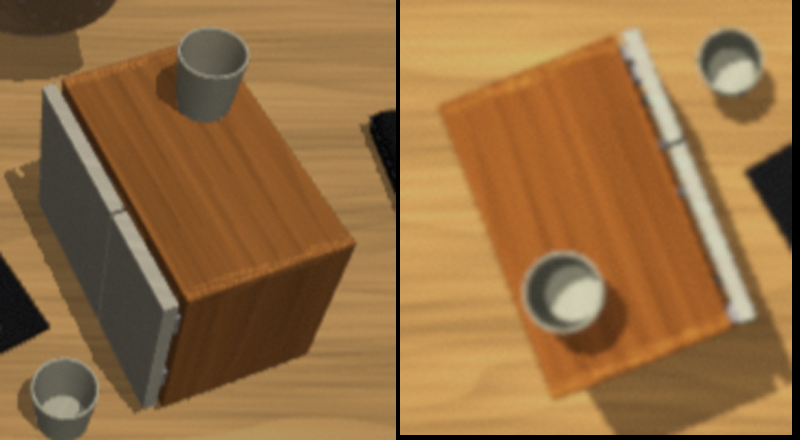

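Both crops show the box-top corners, the outer top corners of the doors and the gap clearly: scene (43,90), (112,214) and (165,310), top (755,315) and (684,142). I'll fit the cupboard pose to these.

```bash
cat > h.py <<'E'
import numpy as np
from scipy.optimize import least_squares
np.set_printoptions(precision=1,suppress=True)
C={c:np.load(f"{c}.npz") for c in("scene","top")}
def proj(c,X):
    p=(C[c]["R"]@np.atleast_2d(X).T+C[c]["t"].reshape(3,1)); p=C[c]["mtx"]@p; return (p[:2]/p[2]).T
def onplane(c,uv,z):
    d=C[c]["R"].T@np.linalg.inv(C[c]["mtx"])@[*uv,1]; o=-C[c]["R"].T@C[c]["t"].ravel(); return o+d*(z-o[2])/d[2]
E
python3 - <<'E'
from h import *
obs=[("scene",(-90,150,240),(328.6,177.3)),("scene",(-90,-150,240),(385,277.3)),("scene",(90,-150,240),(460.9,250)),
("scene",(-114,-31,238),(350.5,237.7)),("scene",(-114,149,238),(319.5,180.9)),("scene",(-114,-149,238),(375,280.9)),
("top",(90,-150,240),(209.1,211.2)),("top",(90,150,240),(248.4,311.9)),("top",(-90,-150,240),(270.5,187.4)),("top",(-90,150,240),(308.8,287.1)),
("top",(-114,-31,238),(292.9,224)),("top",(-114,149,238),(317.4,283.6))]
def W(p,X): c,s=np.cos(p[2]),np.sin(p[2]); return np.array([p[0]+c*X[0]-s*X[1],p[1]+s*X[0]+c*X[1],X[2]])
f=lambda p:np.concatenate([proj(c,W(p,X))[0]-u for c,X,u in obs])
r=min((least_squares(f,[650,150,y],x_scale=[100,100,1]) for y in(1,2,3,-2)),key=lambda r:r.cost)
p=r.x;print("pose",p[:2],np.degrees(p[2])); print(r.fun.reshape(-1,2))
np.save("pose.npy",p)
for n,X in dict(hinge=(-106,149,238),catch=(-114,-1,213),edge=(-114,-29,238),edge_mid=(-106,-29,238)).items(): print(n,W(p,X))
c,s=np.cos(p[2]),np.sin(p[2])
for n,cam,uv,z in [("cupfront","top",(308.5,197),70),("cupfront","scene",(328.5,320),40),("cuptop","top",(251.5,277),290),("nb","top",(349,251),11),("nb_corner","top",(315,234),11),("nb_c2","top",(352,212),11)
 ,("nb_c3","top",(386,266),11),("nb_c4","top",(348,288),11),("cupside","top",(473,309),70),("pot","top",(474,246),90)]:
    w=onplane(cam,uv,z); d=w[:2]-p[:2]; print(n,cam,w,"local",np.array([c*d[0]+s*d[1],-s*d[0]+c*d[1]]))
E
```

```text
pose [540.1 163. ] -248.34945430475648
[[-1.2 -2.1]
 [-0.3 -0.3]
 [ 0.6  0.3]
 [-0.9 -0.9]
 [-1.4 -2. ]
 [-1.3 -0. ]
 [-2.  -0.8]
 [-1.1  0.5]
 [-2.5 -1.7]
 [ 0.5 -0.3]
 [-0.6 -1.9]
 [-0.1 -0.6]]
hinge [440.8   9.5 238. ]
catch [583.1  57.4 213. ]
edge [609.2  67.8 238. ]
edge_mid [606.2  75.2 238. ]
cupfront top [710.9  26.7  70. ] local [-189.7 -108.4]
cupfront scene [710.   28.2  40. ] local [-187.9 -108.1]
cuptop top [461.4 173.3 290. ] local [38.6 69.4]
nb top [545.5 -99.3  11. ] local [-245.8   91.8]
nb_corner top [601.4   8.4  11. ] local [-166.3    0.1]
nb_c2 top [ 670.9 -111.4   11. ] local [-303.3  -20.3]
nb_c3 top [ 496.2 -216.    11. ] local [-336.   180.7]
nb_c4 top [428.2 -93.9  11. ] local [-197.5  198.8]
cupside top [ 360.2 -468.1   70. ] local [-520.2  400.1]
pot top [ 550.1 -473.4   90. ] local [-595.2  225.6]
```

Fit: cupboard at (540,163), yaw 111.65°, residuals within about 2.5 px. The closed fingers will press with the tool's y axis along the door. First move: go to about 50 mm in front of the catch, staying high.

Request:
jog_arm(
  targets=[
    {"turn": [0, 0, 6.6], "slide": [31, 41.4, 2], "claw": 0},
    {"turn": [0, 0, 6.6], "slide": [31, 41.4, 2], "claw": 0},
    {"turn": [0, 0, 6.6], "slide": [31, 41.4, 2], "claw": 0},
    {"turn": [0, 0, 6.6], "slide": [31, 41.4, 2], "claw": 0},
    {"turn": [0, 0, 6.6], "slide": [31, 41.4, 2], "claw": 0},
  ],
)

```text
t: 1.72
eef_pos: [293.9, -401.2, 224.9]
tcp_rot: [3.141, 0.0, 0.802]
ft_force: [0.9, -0.6, 0.5]
opening: 0.53
grip_force: 0.0
```

Request:
jog_arm(
  targets=[
    {"turn": [0, 0, 6.6], "slide": [31, 41.4, 2], "claw": 0},
    {"turn": [0, 0, 6.6], "slide": [31, 41.4, 2], "claw": 0},
    {"turn": [0, 0, 6.6], "slide": [31, 41.4, 2], "claw": 0},
    {"turn": [0, 0, 6.6], "slide": [31, 41.4, 2], "claw": 0},
    {"turn": [0, 0, 6.6], "slide": [31, 41.4, 2], "claw": 0},
  ],
)

```text
t: 2.35
eef_pos: [449.0, -194.1, 234.9]
tcp_rot: [3.141, 0.0, 1.379]
ft_force: [0.7, -0.5, -0.3]
opening: 0.026
grip_force: 0.0
```

Request:
jog_arm(
  targets=[
    {"turn": [0, 0, 6.6], "slide": [31, 41.4, 2], "claw": 0},
    {"turn": [0, 0, 6.6], "slide": [31, 41.4, 2], "claw": 0},
    {"turn": [0, 0, 6.6], "slide": [31, 41.4, 2], "claw": 0},
    {"turn": [0, 0, 6.6], "slide": [31, 41.4, 2], "claw": 0},
    {"turn": [0, 0, 6.6], "slide": [20, 25, 2], "claw": 0},
  ],
)

```text
t: 2.98
eef_pos: [593.1, -2.9, 244.6]
tcp_rot: [3.141, 0.0, 1.956]
ft_force: [-0.3, -1.1, 0.0]
opening: 0.007
grip_force: 0.0
```

Request:
jog_arm(
  targets=[
    {"turn": [0, 0, 0], "slide": [12, 5, -38], "claw": 0},
    {"turn": [0, 0, 0], "slide": [-13, 33, 0], "claw": 0},
    {"turn": [0, 0, 0], "slide": [0, 0, 0], "claw": 0},
  ],
)

```text
t: 3.35
eef_pos: [590.5, 34.6, 206.3]
tcp_rot: [-3.141, -0.001, 1.953]
ft_force: [0.8, -0.9, 0.2]
opening: 0.001
grip_force: 0.0
```

```bash
cat > snap.py <<'E'
import sys,cv2,numpy as np
from cell import *
n=sys.argv[1]
a=read_camera("scene")["frame"][110:330,220:460]; b=read_camera("top")["frame"][165:330,230:410]
a=cv2.resize(a,(440,403),interpolation=2); b=cv2.resize(b,(360,330),interpolation=2)
o=np.zeros((403,800,3),np.uint8); o[:,:440]=a; o[:330,440:]=b
cv2.imwrite(f"pics/{n}.png",o); s=state(); print(s["t"],s["eef_pos"],s["ft_force"])
E
python3 snap.py s1
```

```text
3.45 [591.38832304  32.98148547 206.97902643] [ 0.30764237 -0.39905476 -0.22184029]
```

View pics/s1.png

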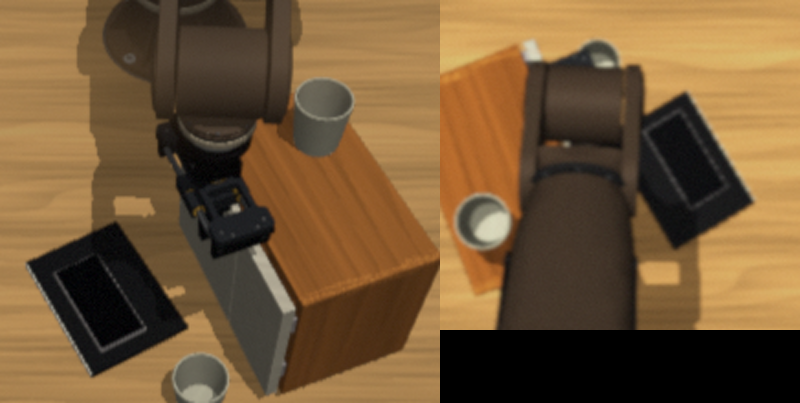

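The gripper lies along the door front (body at about 235,225), clear of cup_top, with the fingertips hidden under it. Next I advance in small steps until contact.

Request:
jog_arm(
  targets=[
    {"turn": [0, 0, 0], "slide": [-1.5, 3.7, 0], "claw": 0},
    {"turn": [0, 0, 0], "slide": [-1.5, 3.7, 0], "claw": 0},
    {"turn": [0, 0, 0], "slide": [0, 0, 0], "claw": 0},
  ],
)

```text
t: 3.82
eef_pos: [588.1, 40.4, 206.8]
tcp_rot: [3.141, 0.0, 1.951]
ft_force: [0.3, 0.3, 0.1]
opening: 0.007
grip_force: 0.0
```

Request:
jog_arm(
  targets=[
    {"turn": [0, 0, 0], "slide": [-0.8, 2, 0], "claw": 0},
    {"turn": [0, 0, 0], "slide": [0, 0, 0], "claw": 0},
  ],
)

```text
t: 4.08
eef_pos: [587.3, 42.5, 206.6]
tcp_rot: [3.142, -0.0, 1.951]
ft_force: [0.3, -0.5, -0.0]
opening: 0.008
grip_force: 0.0
```

Request:
jog_arm(
  targets=[
    {"turn": [0, 0, 0], "slide": [-0.8, 2, 0], "claw": 0},
    {"turn": [0, 0, 0], "slide": [0, 0, 0], "claw": 0},
  ],
)

```text
t: 4.32
eef_pos: [586.5, 44.6, 206.6]
tcp_rot: [3.142, -0.0, 1.951]
ft_force: [-0.0, -0.1, -0.1]
opening: 0.005
grip_force: 0.0
```

Request:
jog_arm(
  targets=[
    {"turn": [0, 0, 0], "slide": [-0.8, 2, 0], "claw": 0},
    {"turn": [0, 0, 0], "slide": [0, 0, 0], "claw": 0},
  ],
)

```text
t: 4.58
eef_pos: [585.7, 46.6, 206.7]
tcp_rot: [3.142, -0.0, 1.951]
ft_force: [-0.1, -0.1, 0.2]
opening: 0.007
grip_force: 0.0
```

Request:
jog_arm(
  targets=[
    {"turn": [0, 0, 0], "slide": [-0.8, 2, 0], "claw": 0},
    {"turn": [0, 0, 0], "slide": [0, 0, 0], "claw": 0},
  ],
)

```text
t: 4.82
eef_pos: [585.1, 48.2, 206.7]
tcp_rot: [3.141, 0.001, 1.951]
ft_force: [2.1, -2.9, -1.1]
opening: 0.007
grip_force: 1.8
```

Contact is where the fit predicted it. Now I press about 4 mm in.

Request:
jog_arm(
  targets=[
    {"turn": [0, 0, 0], "slide": [-0.7, 1.9, 0], "claw": 0},
    {"turn": [0, 0, 0], "slide": [0, 0, 0], "claw": 0},
  ],
)

```text
t: 5.08
eef_pos: [584.3, 50.4, 206.7]
tcp_rot: [3.141, 0.0, 1.951]
ft_force: [2.4, -3.6, -0.3]
opening: 0.008
grip_force: 1.9
```

Request:
jog_arm(
  targets=[
    {"turn": [0, 0, 0], "slide": [-0.7, 1.9, 0], "claw": 0},
    {"turn": [0, 0, 0], "slide": [0, 0, 0], "claw": 0},
  ],
)

```text
t: 5.32
eef_pos: [583.6, 52.5, 206.7]
tcp_rot: [3.141, -0.0, 1.951]
ft_force: [3.2, -2.9, -1.9]
opening: 0.002
grip_force: 1.6
```

Request:
jog_arm(
  targets=[
    {"turn": [0, 0, 0], "slide": [20, -51, 0], "claw": 0},
    {"turn": [0, 0, 0], "slide": [20, -51, 0], "claw": 0},
    {"turn": [0, 0, 0], "slide": [11, -28, 0], "claw": 0},
    {"turn": [0, 0, 0], "slide": [0, 0, 0], "claw": 0},
    {"turn": [0, 0, 0], "slide": [0, 0, 0], "claw": 0},
  ],
)

```text
t: 5.95
eef_pos: [634.0, -76.8, 206.5]
tcp_rot: [-3.141, -0.001, 1.951]
ft_force: [0.0, 0.6, -0.1]
opening: 0.004
grip_force: 0.0
```

Request:
jog_arm(
  targets=[
    {"turn": [0, 0, 0], "slide": [0, 0, 20], "claw": 0},
    {"turn": [0, 0, 0], "slide": [0, 0, 20], "claw": 0},
    {"turn": [0, 0, 0], "slide": [0, 0, 0], "claw": 0},
    {"turn": [0, 0, 0], "slide": [0, 0, 0], "claw": 0},
    {"turn": [0, 0, 0], "slide": [0, 0, 0], "claw": 0},
  ],
)

```text
t: 6.58
eef_pos: [634.2, -77.4, 245.8]
tcp_rot: [-3.141, -0.001, 1.951]
ft_force: [-1.3, -0.0, 0.1]
opening: 0.004
grip_force: 0.0
```

```bash
python3 snap.py s2
```

```text
6.675 [634.32793696 -77.5953147  245.9679439 ] [ 0.06883841 -0.53315802 -0.05695145]
```

View pics/s2.png

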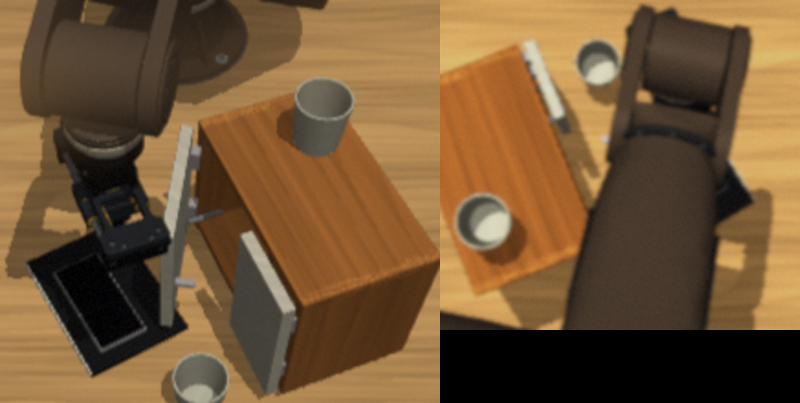

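The door sprang to about 0.5 rad: the leaf runs from (185,127) to (165,325) in the crop. The narrow door is shut and the cups are unmoved. I'll pass over the leaf, turn with it and descend behind it.

Request:
jog_arm(
  targets=[
    {"turn": [0, 0, 0], "slide": [0, 0, 26], "claw": 0},
    {"turn": [0, 0, -9.5], "slide": [-11.7, 36, 0], "claw": 0},
    {"turn": [0, 0, -9.5], "slide": [-11.7, 36, 0], "claw": 0},
    {"turn": [0, 0, -9.5], "slide": [-11.7, 36, 0], "claw": 0},
    {"turn": [0, 0, 0], "slide": [0, 0, 0], "claw": 0},
  ],
)

```text
t: 7.3
eef_pos: [598.8, 32.1, 272.6]
tcp_rot: [-3.141, -0.0, 1.455]
ft_force: [0.2, -1.0, -0.9]
opening: 0.004
grip_force: 0.0
```

```bash
python3 snap.py s3
```

```text
7.4 [599.54831647  30.11975334 272.55667068] [-0.53190769 -0.19741097  0.31029449]
```

View pics/s3.png

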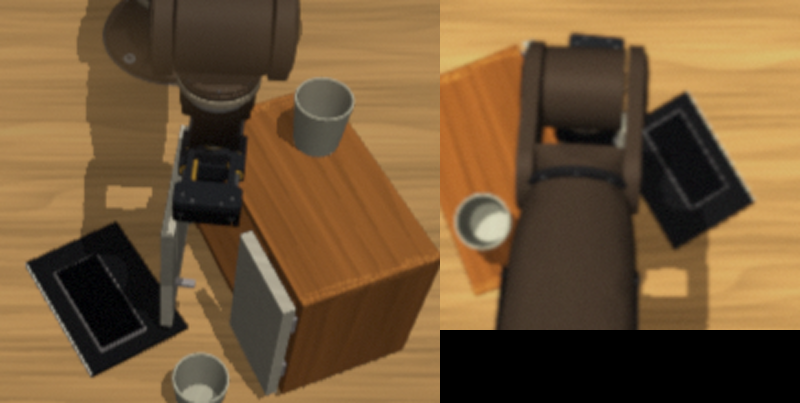

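Run:
```python
from h import *
p=np.load("pose.npy");c,s=np.cos(p[2]),np.sin(p[2]);R=np.array([[c,-s],[s,c]])
w=onplane("scene",(220+162/1.833,110+232/1.833),238)
l=R.T@(w[:2]-p[:2]);print(w,l)
for th in(.4,.5,.6):
    q=np.array([-106-178*np.sin(th)-8*np.cos(th),149-178*np.cos(th)+8*np.sin(th)]);print(th,q,proj("scene",[*(p[:2]+R@q),238]))
```

```text
[610.9 -20.2 238. ] [-196.4    1.8]
0.4 [-182.7  -11.8] [[316.7 239.5]]
0.5 [-198.4   -3.4] [[308.4 238.7]]
0.6 [-213.1    6.6] [[300.3 237.2]]
```

The free corner at (162,232) in the crop gives θ≈0.49, so the finger is clear behind the leaf. I descend and work out the arc.

Request:
jog_arm(
  targets=[
    {"turn": [0, 0, 0], "slide": [0, 0, -22], "claw": 0},
    {"turn": [0, 0, 0], "slide": [0, 0, -22], "claw": 0},
    {"turn": [0, 0, 0], "slide": [0, 0, -22], "claw": 0},
    {"turn": [0, 0, 0], "slide": [0, 0, 0], "claw": 0},
  ],
)

```text
t: 7.9
eef_pos: [599.2, 29.2, 205.2]
tcp_rot: [-3.139, 0.0, 1.454]
ft_force: [-0.6, -0.4, -0.3]
opening: 0.001
grip_force: 0.0
```

Run:
```python
from cell import *
from h import *
p=np.load("pose.npy");c,s=np.cos(p[2]),np.sin(p[2]);R=np.array([[c,-s],[s,c]])
def pos(th,r=155,o=18): return p[:2]+R@(np.array([-106,149])+r*np.array([-np.sin(th),-np.cos(th)])+o*np.array([np.cos(th),-np.sin(th)]))
st=state();print(st["eef_pos"],st["tcp_rot"],st["ft_force"]);q=st["eef_pos"][:2]
ths=list(np.linspace(.43,1.5,15))+[1.54,1.58,1.62]
for th in ths: n=pos(th);print(round(th,3),n-q,n);q=n
```

```text
[599.2  29.2 205.2] [-3.1  0.   1.5] [-0.6 -0.4 -0.3]
0.43 [-2.7 -9.7] [596.5  19.4]
0.506 [  0.3 -11.9] [596.8   7.5]
0.583 [ -0.6 -11.9] [596.2  -4.4]
0.659 [ -1.5 -11.8] [594.7 -16.2]
0.736 [ -2.4 -11.7] [592.2 -27.9]
0.812 [ -3.3 -11.5] [588.9 -39.4]
0.889 [ -4.2 -11.2] [584.8 -50.5]
0.965 [ -5.  -10.8] [579.8 -61.4]
1.041 [ -5.8 -10.4] [574.  -71.8]
1.118 [-6.6 -9.9] [567.4 -81.7]
1.194 [-7.3 -9.4] [560.  -91.1]
1.271 [-8.  -8.8] [552.  -99.9]
1.347 [-8.7 -8.2] [ 543.3 -108.1]
1.424 [-9.3 -7.5] [ 534.  -115.6]
1.5 [-9.8 -6.8] [ 524.2 -122.3]
1.54 [-5.3 -3.2] [ 518.9 -125.6]
1.58 [-5.5 -3. ] [ 513.4 -128.6]
1.62 [-5.6 -2.8] [ 507.8 -131.4]
```

Request:
jog_arm(
  targets=[
    {"turn": [0, 0, 0], "slide": [-2.7, -9.7, 0], "claw": 0},
    {"turn": [0, 0, 0], "slide": [0.2, -6, 0], "claw": 0},
    {"turn": [0, 0, 0], "slide": [0.1, -6, 0], "claw": 0},
    {"turn": [0, 0, -2.2], "slide": [-0.3, -6, 0], "claw": 0},
    {"turn": [0, 0, -2.2], "slide": [-0.3, -6, 0], "claw": 0},
  ],
)

```text
t: 8.52
eef_pos: [596.5, -3.8, 206.9]
tcp_rot: [3.141, -0.0, 1.374]
ft_force: [-0.2, 1.0, 0.9]
opening: 0.003
grip_force: 0.5
```

Request:
jog_arm(
  targets=[
    {"turn": [0, 0, -4.4], "slide": [-1.5, -11.8, 0], "claw": 0},
    {"turn": [0, 0, -4.4], "slide": [-2.4, -11.7, 0], "claw": 0},
    {"turn": [0, 0, -4.4], "slide": [-3.3, -11.5, 0], "claw": 0},
    {"turn": [0, 0, -4.4], "slide": [-4.2, -11.2, 0], "claw": 0},
  ],
)

```text
t: 9.02
eef_pos: [585.2, -50.2, 206.8]
tcp_rot: [3.141, -0.0, 1.065]
ft_force: [1.2, 1.3, -0.1]
opening: 0.005
grip_force: 0.7
```

Light contact (about 1 N) as expected; I continue along the arc.

Request:
jog_arm(
  targets=[
    {"turn": [0, 0, -4.4], "slide": [-5, -10.8, 0], "claw": 0},
    {"turn": [0, 0, -4.4], "slide": [-5.8, -10.4, 0], "claw": 0},
    {"turn": [0, 0, -4.4], "slide": [-6.6, -9.9, 0], "claw": 0},
    {"turn": [0, 0, -4.4], "slide": [-7.3, -9.4, 0], "claw": 0},
    {"turn": [0, 0, -4.4], "slide": [-8, -8.8, 0], "claw": 0},
  ],
)

```text
t: 9.65
eef_pos: [552.4, -99.5, 206.8]
tcp_rot: [3.141, -0.0, 0.681]
ft_force: [2.3, 0.7, -0.3]
opening: 0.004
grip_force: 0.7
```

Request:
jog_arm(
  targets=[
    {"turn": [0, 0, -4.4], "slide": [-8.7, -8.2, 0], "claw": 0},
    {"turn": [0, 0, -4.4], "slide": [-9.3, -7.5, 0], "claw": 0},
    {"turn": [0, 0, -4.4], "slide": [-9.8, -6.8, 0], "claw": 0},
    {"turn": [0, 0, -2.3], "slide": [-5.3, -3.2, 0], "claw": 0},
  ],
)

```text
t: 10.15
eef_pos: [519.0, -125.1, 206.8]
tcp_rot: [3.141, -0.0, 0.412]
ft_force: [1.4, -0.3, 0.1]
opening: 0.002
grip_force: 0.5
```

Request:
jog_arm(
  targets=[
    {"turn": [0, 0, -2.3], "slide": [-5.5, -3, 0], "claw": 0},
    {"turn": [0, 0, -2.3], "slide": [-5.6, -2.8, 0], "claw": 0},
    {"turn": [0, 0, 0], "slide": [0, 0, 0], "claw": 0},
    {"turn": [0, 0, 0], "slide": [0, 0, 0], "claw": 0},
  ],
)

```text
t: 10.65
eef_pos: [508.1, -130.4, 206.6]
tcp_rot: [-3.142, 0.0, 0.335]
ft_force: [-0.3, 0.2, 0.5]
opening: 0.004
grip_force: 0.0
```

Request:
jog_arm(
  targets=[
    {"turn": [0, 0, 0], "slide": [9, 3.5, 0], "claw": 0},
    {"turn": [0, 0, 0], "slide": [37, 15, 0], "claw": 0},
    {"turn": [0, 0, 0], "slide": [37, 15, 40], "claw": 0},
    {"turn": [0, 0, 0], "slide": [30, 0, 50], "claw": 0},
    {"turn": [0, 0, 0], "slide": [30, -40, 20], "claw": 0},
  ],
)

```text
t: 11.28
eef_pos: [653.4, -134.8, 320.1]
tcp_rot: [3.139, -0.004, 0.339]
ft_force: [1.0, 0.6, 0.2]
opening: 0.007
grip_force: 0.0
```

```bash
python3 snap.py s4
```

```text
11.375 [ 654.03205276 -139.24823432  318.15620182] [ 0.13083861 -0.64491849 -0.23928127]
```

View pics/s4.png

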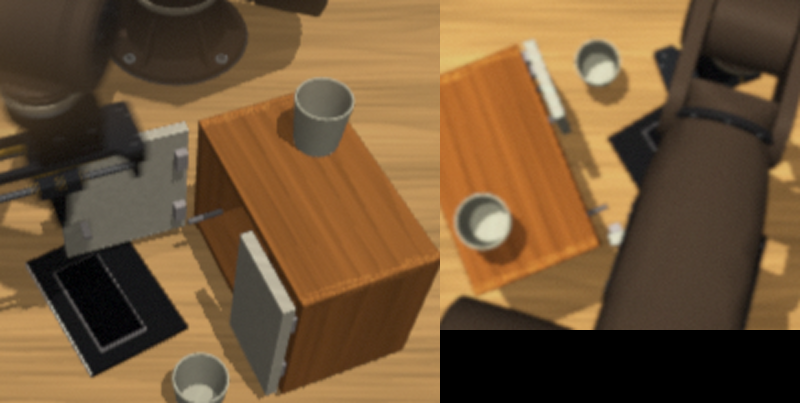

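The door stands roughly square (leaf from 188,125 to 65,255 in the crop) and everything else is unmoved. I check the angle from the lower free corner.

Run:
```python
from h import *
p=np.load("pose.npy");c,s=np.cos(p[2]),np.sin(p[2]);R=np.array([[c,-s],[s,c]])
for th in(1.4,1.5,1.6,1.7):
    q=np.array([-106-178*np.sin(th)+8*np.cos(th),149-178*np.cos(th)-8*np.sin(th)]);u=proj("scene",[*(p[:2]+R@q),30])[0];print(th,(u-[220,110])*1.833)
```

```text
1.4 [ 77.5 277.9]
1.5 [ 71.6 268.8]
1.6 [ 66.9 259.4]
1.7 [ 63.5 249.7]
```

Request:
jog_arm(
  targets=[
    {"turn": [0, 0, 0], "slide": [10, -40, 0], "claw": 0},
    {"turn": [0, 0, 0], "slide": [0, 0, 0], "claw": 0},
    {"turn": [0, 0, 0], "slide": [0, 0, 0], "claw": 0},
  ],
)

```text
t: 11.75
eef_pos: [661.1, -176.2, 316.1]
tcp_rot: [-3.141, 0.001, 0.335]
ft_force: [-0.1, 0.5, -0.1]
opening: 0.003
grip_force: 0.0
```

The door is at about 1.62 rad, as planned.

```bash
python3 -c "
from cell import *
print(job_done())"
```

```text
the job is handed in; nothing more can be done
None
```

The wide door was pressed, sprang ajar by itself and was pushed round to about 1.62 rad (just past square); the narrow door stayed shut, nothing else looked moved in the last pictures, and the job is handed in, though no verdict came back.

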